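Lid the connector pot, then draw the tray out to its line and hold it for handing over

ROBOT

A 7-joint arm with a two-finger parallel gripper is mounted at the origin on a cart in front of the work surface, level with it; the furniture and walls round the work are solid. World frame = base frame: x ahead of the robot, y to its left, z up, the work surface at z = 0. Lengths are in m, angles in rad, forces in N, time in s.
With the tool pointing down it reaches from about 0.425 to 0.925 m from the base axis. Payload 6.8 kg.
Tool frame: the origin (TCP) lies at the very end of the fingers, on their centre line; the grasp point (between the pads) lies 19 mm behind it; z points along the fingers, y is the line along which they close (so a half turn about z gives the same grasp; the last joint's range is limited). The gripper opens to 85 mm and grips with 20 to 120 N. Pads are 22 mm wide; open, the fingers measure 114 mm over their backs; the gripper's body (76 mm by 85 mm) begins 54 mm behind the grasp point. The pads swing forward as they close: fully open they stand 13 mm farther back than shut.
Start: joints at [-1.353, 0.477, 0.022, 1.555, -0.011, 1.109, -0.083], TCP at [0.216, 0.64, 0.231] pointing down, gripper open.
Joint ranges: [-2.96, 2.96], [-0.34, 2.1], [-1.41, 1.46], [0.24, 2.44], [-1.37, 4.51], [0.17, 1.92], [-2.96, 2.96]. Speed limits (rad/s): [2.39, 2.39, 3.14, 3.14, 3.14, 3.14, 3.14].

INTERFACE

Orientations are given as a unit quaternion [w, x, y, z].
In Python, from station import * gives the robot as it stands.
- The arm moves only by the tool jog_arm, never from a script. Its argument "moves" is one flat list of numbers, 7 for each row, row after row: the shift along the tool's x, y, z normalised to -1 to 1, where 1 is 20 mm, then the turn, a rotation vector about the tool's x, y, z normalised to -1 to 1, where 1 is 4 degrees, then the opening, from 0 (shut) to 1 (fully open). In form: [x, y, z, rx, ry, rz, claw, x, y, z, rx, ry, rz, claw, ...]. A call has exactly 8 rows; each row shifts and turns the commanded pose from where the row before left it, along the tool's axes as they then stand; what a row does not reach is not made up. A row lasts 1/12 s, in which the tool goes at most 41.7 mm and 7.16 degrees, less where a joint would pass 70% of its speed; a pose out of reach is approached as far as the arm can. A call with a number of a shift or a turn outside -1 to 1 is refused whole. A call with a gripper value outside its range is refused whole. The fingers move at their own pace and stop on an object; "grip_force" is the grip in N (left out, the last holds). Time passes only in rows, so rows that do not move let the fingers close, or fill a call up. It gives the time, the measured TCP pose, the force, the opening and the grip force at its end, in the units of the state.
- get_obs(): the state, without advancing time (a new reading comes with each control period).
- read_camera(name): name is "scene" or "top"; returns a dict with "color" (384x512x3 uint8, blue, green, red), "fx", "fy", "cx", "cy" (pixels), "rvec" (rotation vector, rad) and "tvec" (3), from world to camera coordinates, as OpenCV has them. Camera axes: x right, y down, z forward; pixel columns grow to the right and rows downward; lengths in m; the calibration is good to about 2 mm. A picture is of the moment at which its call begins. There is no depth.
- hand_in(): hands the job in; it is judged then, once.
The state is a dict: "t": time; "q": joint angles; "joint_vel": joint speeds; "joint_torque": joint torques, N m; "eef_pos": TCP position; "tool_rot": TCP orientation; "contact_force": force on the tool from outside, world axes, zero at the start; "torque": the same for the moment, N m; "gripper_width": opening from 0.0 (shut) to 1.0 (fully open); "grasp_force": force on a finger pad.
Only numpy, scipy, OpenCV 4.12 (cv2) and the standard library are available. Lean on these libraries where they do the work, as an engineer would, in place of code of your own. Each camera call takes 0.05 s, during which the arm holds its last target. There are 200 camera calls.

TASK

Gently set the lid, without letting it drop, on the steel pot of breathing connectors that stands on the rack's upper tray, so that it sits seated and level. Then take that tray by its handle and draw it straight out of the rack until the red line across it is level with the front of the rack, and finish while holding it there, level and still, for a colleague to take: that far out it would tip if you let go, so keep your grip. Never let the tray or the pot tip, and leave everything else on the worktop where it is.

Things in the scene. Friction and masses are not known exactly. Their poses are not given: they have to be found in the camera images.
- rack: Fixed two-tier steel tray rack, 226 long (x), 181 wide (y), 96 high. Origin on the worktop under its middle; -x is its open front, facing the robot's left; back stop at +x. Runner tops 80 (upper) and 18 (lower) above the worktop, their upright legs 14 higher, 2.5 clear of the tray each side; nothing over the trays. A second tray, fixed on the lower tier, is to be left.
- rack_front (a point): Middle of the front edge of the rack's upper tier, at the height of the runners' top (80 above the worktop); its axes are the rack's. The runners and the front cross bar all end at this x.
- tray: Loose perforated metal tray on the upper tier, 240 long (x), 150 wide (y), floor 4 thick, rims 12 high at the sides, 10 at the ends; about 0.45 kg. Origin at the middle of its underside; -x is its front. Starts 18 to 45 out of the rack's front. Slides with light friction; once the line is at the rack's front, it tips forward unless held.
- tray_handle (a point): Middle of the bar of the tray's bow handle: round steel bar, 9 thick, 80 long along the tray's y, 8 behind the tray's front edge, its centre 40 above the tray's underside, open below. Pinch it from above, fingers closing along the tray's x. Pot and lid stay at least 65 behind it.
- tray_line (a point): Middle of the red line, 6 wide, painted across the floor of the tray; it lies 155 behind the tray's front edge (35 behind its middle, +x), 4 above the underside. Its x in the frame of rack_front is how far the tray has still to come out.
- pot: Loose open steel pot standing on the tray, diameter 78, 56 tall, wall 3, mouth 72 across; about 0.20 kg. Origin at the middle of its underside.
- pot_rim (a point): Centre of the pot's mouth, level with the rim, 56 above its underside.
- lid: Loose steel lid lying right way up on the worktop at the left, diameter 84, 35 high over all, 0.07 kg. From below: a locating step 66 across, 6 deep, that enters the pot's mouth (3 clear all round), a flange 4.5 thick that rests on the rim, the knob. Origin at the middle of the step's underside: seated, it lies 50 above the pot's underside.
- lid_knob (a point): Grip point on the axis of the lid's round knob, 26 above the lid's underside; the knob is 18 across and runs from 20 to 35 above the underside on a slightly thinner neck; the flange's top is 10.5 above the underside.
- blue_connector: Blue breathing connector, diameter 27, 40 tall, standing loose in the pot; it stays there.
- white_connector: White breathing connector, diameter 23, 36 tall, standing loose in the pot; it stays there.
- kidney_dish: Bystander, not to be moved: steel kidney dish, 104x194x33, empty. Origin at the middle of its underside.
- laryngoscope: Bystander, not to be moved: black folded laryngoscope, 63x126x27. Origin at the middle of its underside.
- needle_box: Bystander, not to be moved: small teal and white carton, 40x75x26. Origin at the middle of its underside.
- vial_blue: Bystander, not to be moved: glass vial with a blue cap, diameter 23, 46 tall. Origin at the middle of its underside.
- tape_roll: Bystander, not to be moved: beige roll of tape lying flat, 52 across, 12 high. Origin at the middle of its underside.
- pen_torch: Bystander, not to be moved: white pen torch, 121 long, 12 high. Origin at the middle of its underside.
- syringe: Bystander, not to be moved: plastic syringe, 36x124x18. Origin at the middle of its underside.

How it is judged:
On the way:
1. the lid sits seated and level on the pot and is let go, with the tray still in the rack (horizontal distance between lid and pot below 0.005 m and z of lid in the frame of pot between 0.048 and 0.0525 m and angle between each of lid, pot's own z axis and vertical below 0.07 rad and z of pot in the frame of tray between 0.001 and 0.008 m and contact force between the fingers and lid below 0.05 N and x of tray_line in the frame of rack_front above 0.06 m), for 0.3 s.
At the end, for the whole second after the job is handed in: Fingers still hold the tray: red line within 7 mm of the rack's front edge, level within 0.06 rad, straight, still, its rear in the rack. The pot stands upright on it, connectors inside, lid seated (centred within 5 mm, down on the rim, level within 0.07 rad) and not touched (x of tray_line in the frame of rack_front between -0.007 and 0.007 m and angle between tray's own z axis and vertical below 0.06 rad and z of tray_line in the frame of rack_front between -0.003 and 0.012 m and linear speed of tray below 0.02 m/s and angular speed of tray below 0.1 rad/s and contact force between the fingers and tray above 0.5 N and angle between the x axis of tray and the x axis of rack, either way round below 0.1 rad and y of tray_line in the frame of rack_front between -0.01 and 0.01 m and horizontal distance between lid and pot below 0.005 m and z of lid in the frame of pot between 0.048 and 0.0525 m and angle between each of lid, pot's own z axis and vertical below 0.07 rad and z of pot in the frame of tray between 0.001 and 0.008 m and horizontal distance between each of blue_connector, white_connector and pot below 0.03 m and contact force between the fingers and lid below 0.05 N); the arm keeps its last pose, push and grip.
It fails at once if the lid is let fall towards the pot from more than about a centimetre (linear speed of lid above 0.5 m/s and horizontal distance between lid and pot below 0.06 m and contact force between the fingers and lid below 0.02 N and z of lid in the frame of pot above 0.045 m).
It fails at once if the tray tips (angle between tray's own z axis and vertical above 0.17 rad).
It fails at once if the pot tips (angle between pot's own z axis and vertical above 0.25 rad).
It fails at once if one of the other things on the worktop is pushed away by more than 3 cm (distance of any of kidney_dish, laryngoscope, needle_box, vial_blue, tape_roll, pen_torch, syringe from where it was at the start of the episode above 0.03 m).
It also fails if it takes over 54 s, if anything falls off the work surface, if the arm or the gripper's body presses on something with over 40 N, if the wrist force passes 120 N, or if a joint passes its speed limit or range.

## Working session

There is one attempt and no reset: what is moved stays moved. The work goes in short steps, Python scripts to look and compute and a tool call to move; the robot and the scene stay as the last step left them, time stands still between calls to the robot, and variables do not carry over. Pictures are saved under pics/ and viewed, at most 10 in all, crops included, and the job is handed in when it is done.

Besides the shell and the picture viewer there is one more tool, called after "Request:" as a command line: name --argument value ..., lists and objects as JSON in quotes. jog_arm: Moves the arm, as the interface text tells. Scaled input: -1 to 1 covers 20 mm each way for a shift and 4 degrees each way for a turn. Its arguments: {"type":"object","properties":{"moves":{"type":"array"},"grip_force":{"type":"number"}},"required":["moves"]}

```bash
ls; mkdir -p pics
python3 - <<'E'
from station import *
import cv2,pickle
o=get_obs();print({k:o[k] for k in('t','eef_pos','tool_rot','gripper_width','contact_force')})
d={}
for n in('scene','top'):
    c=read_camera(n);d[n]=c;cv2.imwrite(f'pics/{n}0.png',c['color'])
    print(n,c['fx'],c['cx'],c['cy'],c['rvec'],c['tvec'])
pickle.dump(d,open('cam0.pkl','wb'))
E
```

```text
pics
{'t': 0.0, 'eef_pos': array([0.21586156, 0.63893045, 0.23032484]), 'tool_rot': array([-8.66957818e-05,  1.62165724e-01,  9.86763121e-01, -9.02052813e-04]), 'gripper_width': 1.005055747455281, 'contact_force': array([-0.51286325, -1.23852696, -1.02016706])}
scene 351.0381994048158 255.13715608661954 194.17203781160762 [ 0.87778725 -2.27920777  1.28776426] [0.31720659 0.30610953 0.56057889]
top 466.1183926734337 259.66114808670994 195.9898533682907 [ 2.03429803 -2.19754565  0.22858082] [-0.05111309  0.56977601  1.17471239]
```

View pics/scene0.png

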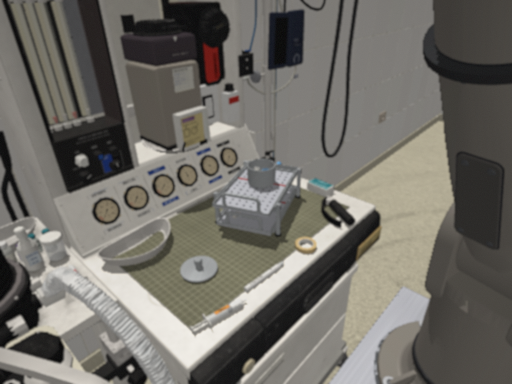

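View pics/top0.png

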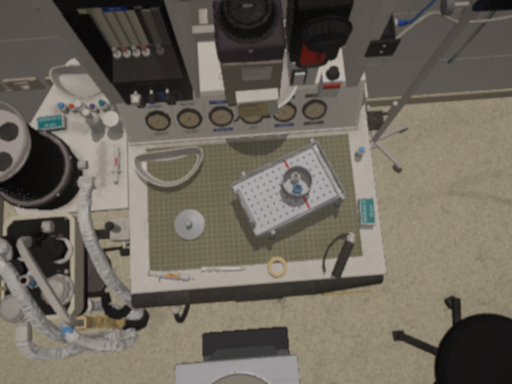

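The scene view shows the lid near (198,268), and the rack with pot near (262,175). The top view shows the lid near (189,224), the pot near (296,183), and the rack's front at the left, around (245,205). I'll enlarge both areas.

Run:
```python
import cv2,pickle
d=pickle.load(open('cam0.pkl','rb'))
a=d['top']['color'][135:250,225:355]; b=d['scene']['color'][150:290,175:310]
cv2.imwrite('pics/topc.png',cv2.resize(a,None,fx=6,fy=5.2 if 0 else 5,interpolation=cv2.INTER_CUBIC) if 0 else cv2.resize(a,None,fx=5,fy=5,interpolation=cv2.INTER_CUBIC))
cv2.imwrite('pics/scenec.png',cv2.resize(b,None,fx=4,fy=4,interpolation=cv2.INTER_CUBIC))
```

```text
(no output)
```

View pics/topc.png

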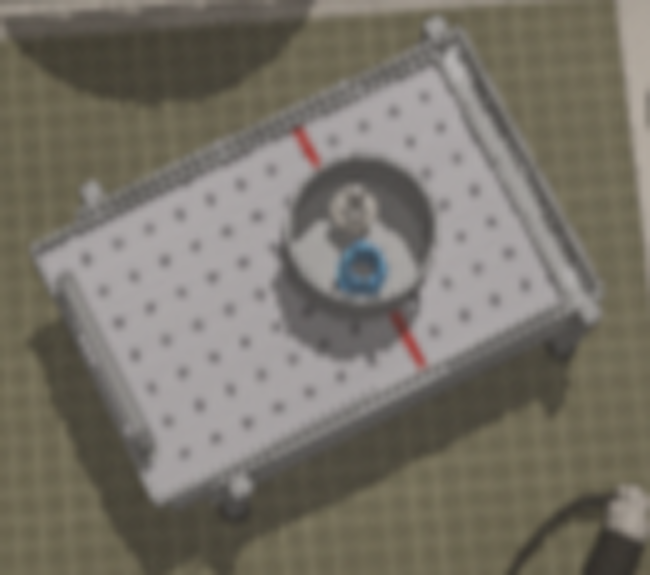

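View pics/scenec.png

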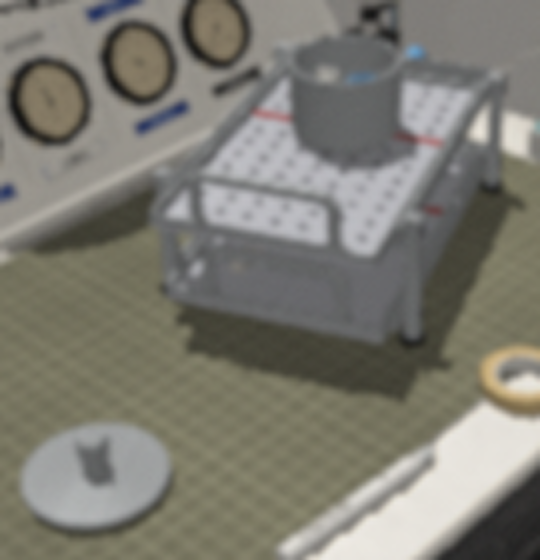

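The top crop shows the red line running from (298,130) to (424,365), the handle bar from (65,285) to (145,455), the pot rim centred near (360,232), and the front leg tops at (93,190) and (237,485). In the scene crop the line runs from (253,113) to (440,143), the rim centre is near (346,62), the handle bar runs from about (185,180) to (335,203), and the lid is at (96,476). Next I'll fit models to these pixels.

```bash
cat > h.py <<'E'
import cv2,numpy as np,pickle
def P(c):
    R=cv2.Rodrigues(np.array(c['rvec'],float))[0];t=np.array(c['tvec'],float).reshape(3)
    K=np.array([[c['fx'],0,c['cx']],[0,c['fy'],c['cy']],[0,0,1]]);return K,R,t
def onz(c,p,z):
    K,R,t=P(c);C=-R.T@t;r=R.T@np.linalg.inv(K)@[p[0],p[1],1];return C+r*(z-C[2])/r[2]
def proj(c,X):
    K,R,t=P(c);x=(np.atleast_2d(X)@R.T+t)@K.T;return x[:,:2]/x[:,2:]
def tri(c1,p1,c2,p2):
    A=[K@np.c_[R,t] for K,R,t in(P(c1),P(c2))]
    X=cv2.triangulatePoints(A[0],A[1],np.array(p1,float).reshape(2,1),np.array(p2,float).reshape(2,1));return (X[:3]/X[3]).ravel()
E
python3 - <<'E'
from h import *
np.set_printoptions(precision=4,suppress=True)
d=pickle.load(open('cam0.pkl','rb'));T,S=d['top'],d['scene']
t=lambda x,y:((x+.5)/5-.5+225,(y+.5)/5-.5+135)
s=lambda x,y:((x+.5)/4-.5+175,(y+.5)/4-.5+150)
for n,a,b,z in[('line far',(298,130),(253,113),.084),('line near',(424,365),(440,143),.084),('rim',(360,232),(346,62),.14),
 ('bar far',(65,285),(190,180),.12),('bar near',(145,455),(335,203),.12),('post far',(93,190),(163,172),.096),('post near',(237,483),(415,213),.096),
 ('corner far',(35,247),(157,212),.09),('corner near',(155,502),(378,258),.09)]:
    print(n,tri(T,t(*a),S,s(*b)),onz(T,t(*a),z),onz(S,s(*b),z))
# lid: crops
a=T['color'][195:255,160:220];cv2.imwrite('pics/lid.png',np.hstack([cv2.resize(a,(400,400),interpolation=2),cv2.resize(S['color'][240:300,168:228],(400,400),interpolation=2)]))
E
```

```text
line far [ 0.6493 -0.1657  0.0844] [ 0.6489 -0.1662  0.084 ] [ 0.651  -0.1657  0.084 ]
line near [ 0.5196 -0.2191  0.0843] [ 0.5186 -0.2199  0.084 ] [ 0.522  -0.2184  0.084 ]
rim [ 0.5789 -0.1877  0.1389] [ 0.5782 -0.1879  0.14  ] [ 0.5783 -0.1856  0.14  ]
bar far [ 0.5693 -0.0377  0.1167] [ 0.567  -0.0393  0.12  ] [ 0.5687 -0.0322  0.12  ]
bar near [ 0.4795 -0.0716  0.1206] [ 0.4778 -0.073   0.12  ] [ 0.4838 -0.0704  0.12  ]
post far [ 0.6222 -0.0561  0.0945] [ 0.6214 -0.0564  0.096 ] [ 0.6208 -0.0541  0.096 ]
post near [ 0.4627 -0.1184  0.099 ] [ 0.4635 -0.1182  0.096 ] [ 0.4652 -0.1225  0.096 ]
corner far [ 0.5946 -0.0245  0.0901] [ 0.5949 -0.0242  0.09  ] [ 0.5943 -0.0249  0.09  ]
corner near [ 0.4573 -0.0767  0.0896] [ 0.4578 -0.0762  0.09  ] [ 0.4558 -0.0768  0.09  ]
```

View pics/lid.png

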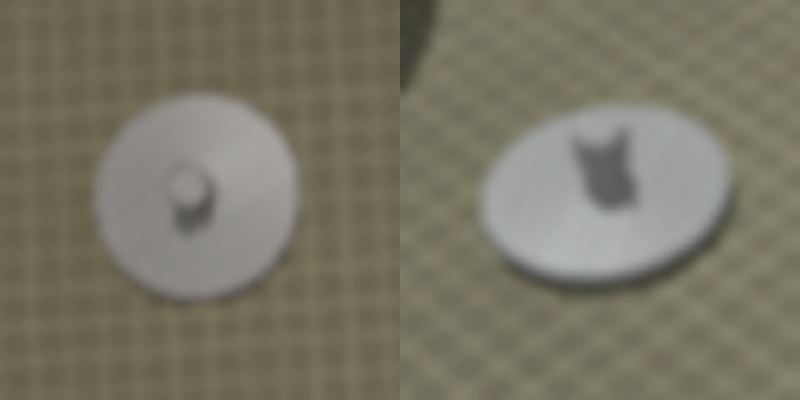

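The enlarged lid shows its flange circle centred near (197,195) on the left (top camera), and its top-face ellipse near (607,191) on the right (scene camera). I'll fit tray and lid poses from these.

Run:
```python
from h import *
from scipy.optimize import least_squares
np.set_printoptions(precision=4,suppress=True)
d=pickle.load(open('cam0.pkl','rb'));T,S=d['top'],d['scene']
k=400/60
lt=lambda x,y:((x+.5)/k-.5+160,(y+.5)/k-.5+195); ls=lambda x,y:((x+.5)/k-.5+168,(y+.5)/k-.5+240)
th=np.linspace(0,2*np.pi,200)
def ext(c,x,y,z,r):
    p=proj(c,np.c_[x+r*np.cos(th),y+r*np.sin(th),0*th+z]);return np.r_[p.min(0),p.max(0)]
mt=np.r_[lt(95,92),lt(300,299)]; ms=np.r_[ls(482,103),ls(733,278)]
f=lambda v:np.r_[ext(T,*v,.042)-mt,ext(S,*v,.042)-ms]
r=least_squares(f,[.49,.08,.01]);print('lid flange',r.x,r.fun)
print('knob top from T',onz(T,lt(187,184),.035))
t=lambda x,y:((x+.5)/5-.5+225,(y+.5)/5-.5+135)
s=lambda x,y:((x+.5)/4-.5+175,(y+.5)/4-.5+150)
mt=np.r_[t(285,155),t(436,309)]; ms=np.r_[s(288,36),s(404,86)]
g=lambda v:np.r_[ext(T,*v,.039)-mt,(ext(S,*v,.039)-ms)[:3]]
r=least_squares(g,[.578,-.187,.14]);print('rim',r.x,r.fun)
# tray
M=np.array([[35,75,4],[35,-75,4],[-112,36,40],[-112,-36,40],[-120,75,10],[-120,-75,10]])/1000
pt=np.array([t(298,130),t(424,365),t(68,288),t(145,455),t(35,247),t(155,502)]);ps=np.array([s(253,113),s(440,143),s(200,182),s(325,202),s(157,212),s(378,258)])
def h(v):
    c,q=np.cos(v[3]),np.sin(v[3]);X=M@np.array([[c,-q,0],[q,c,0],[0,0,1]]).T+[v[0],v[1],v[2]]
    a=proj(T,X)-pt;b=proj(S,X)-ps; a[2:4]*=.5;b[2:4]*=.5
    return np.r_[a.ravel(),b.ravel()]
r=least_squares(h,[.57,-.16,.08,np.radians(-68)],loss='soft_l1');v=r.x;print('tray',v,np.degrees(v[3]));print(h(v).reshape(-1,2))
u=np.array([np.cos(v[3]),np.sin(v[3])]);print('handle',v[:2]-.112*u,'line',v[:2]+.035*u)
for n,p in[('ff',(93,190)),('fn',(237,485)),('rf',(435,25)),('rn',(597,310))]:
    X=onz(T,t(*p),.096)[:2]-v[:2];print(n,X@u,X@[-u[1],u[0]])
```

```text
lid flange [0.4503 0.048  0.0197] [ 20.0915  20.5831  20.7721  20.9571 -24.1057  -2.7017 -24.251   -3.3656]
knob top from T [0.5127 0.1018 0.035 ]
rim [ 0.5791 -0.1877  0.1398] [-0.7908 -0.0773  0.3812 -0.3776  0.4042  0.1168  0.2536]
tray [ 0.5711 -0.1614  0.0791 -1.1891] -68.12821823436364
[[-0.269  -1.6607]
 [ 0.8575  1.5558]
 [ 0.7135  0.4808]
 [-0.6919 -3.5409]
 [-0.827  -0.2526]
 [ 0.7179  0.3936]
 [-0.5873 -0.047 ]
 [ 2.9124  0.6936]
 [ 1.3643 -0.6173]
 [-0.5578 -0.629 ]
 [-1.2356  0.5144]
 [ 0.0103 -0.0468]]
handle [ 0.5293 -0.0575] line [ 0.5841 -0.1939]
ff -0.07864695888652161 0.08586384726398172
fn -0.08059134673966922 -0.08468121803178379
rf 0.1219185271293978 0.08684490548364979
rn 0.1254434295918945 -0.08576653228751313
```

Request:
jog_arm --moves '[0, 0, 0, 0, 0, -1, 1, 0, 0, 0, 0, 0, -1, 1, 0, 0, 0, 0, 0, -1, 1, 0, 0, 0, 0, 0, -1, 1, 0, 0, 0, 0, 0, -1, 1, 0, 0, 0, 0, 0, -1, 1, 0, 0, 0, 0, 0, -1, 1, 0, 0, 0, 0, 0, -1, 1]' --grip_force 30

```text
t: 0.77
eef_pos: [0.216, 0.6392, 0.2307]
tool_rot: [-0.0, -0.118, 0.993, -0.001]
contact_force: [-0.0, -0.5, -0.9]
gripper_width: 1.004
grasp_force: 0.0
```

```bash
cat >> h.py <<'E'
from scipy.spatial.transform import Rotation as Ro
def rows(target,yaw=111.87):
    from station import get_obs
    o=get_obs();q=np.array(o['tool_rot']);R=Ro.from_quat(q[[1,2,3,0]]).as_matrix()
    y=np.radians(yaw);G=np.array([[np.sin(y),np.cos(y),0],[-np.cos(y),np.sin(y),0],[0,0,-1]]).T
    G=np.c_[[np.sin(y),-np.cos(y),0],[np.cos(y),np.sin(y),0],[0,0,-1]]
    rv=Ro.from_matrix(R.T@G).as_rotvec(degrees=True)/4
    print('shift units(20mm) now-axes',np.round(R.T@(np.array(target)-o['eef_pos'])/.02,3),'goal-axes',np.round(G.T@(np.array(target)-o['eef_pos'])/.02,3),'turn units(4deg)',np.round(rv,3))
E
python3 - <<'E'
from h import *
from scipy.optimize import least_squares
np.set_printoptions(precision=4,suppress=True)
d=pickle.load(open('cam0.pkl','rb'));T,S=d['top'],d['scene']
k=400/60
lt=lambda x,y:((x+.5)/k-.5+160,(y+.5)/k-.5+195); ls=lambda x,y:((x+.5-400)/k-.5+168,(y+.5)/k-.5+240)
th=np.linspace(0,2*np.pi,200)
def ext(c,x,y,z,r):
    p=proj(c,np.c_[x+r*np.cos(th),y+r*np.sin(th),0*th+z]);return np.r_[p.min(0),p.max(0)]
mt=np.r_[lt(95,92),lt(300,299)]; ms=np.r_[ls(482,103),ls(733,278)]
f=lambda v:np.r_[ext(T,*v,.042)-mt,ext(S,*v,.042)-ms]
r=least_squares(f,[.49,.08,.01]);print('lid flange',r.x,r.fun)
print('rot only now');rows([r.x[0],r.x[1],.1])
E
```

```text
lid flange [0.5121 0.1015 0.0097] [-0.1468  0.2069  0.0114 -0.2299  0.1838  0.3314 -0.0891 -0.3244]
rot only nowTraceback (most recent call last):
  File "<stdin>", line 13, in <module>
  File "h.py", line 18, in rows
    rv=Ro.from_matrix(R.T@G).as_rotvec(degrees=True)/4
       ~~~~~~~~~~~~~~^^^^^^^
  File "scipy/spatial/transform/_rotation.pyx", line 1143, in scipy.spatial.transform._rotation.Rotation.from_matrix
ValueError: Non-positive determinant (left-handed or null coordinate frame) in rotation matrix 0: [[-0.9894  0.145  -0.0005]
 [ 0.145   0.9894  0.001 ]
 [-0.0006 -0.0009  1.    ]].
```

```bash
sed -i '/G=np.array/d; s/\[\[np.sin(y),-np.cos(y),0\]/[[-np.sin(y),np.cos(y),0]/' h.py
python3 -c "
from h import *
rows([.5122,.1016,.10])"
```

```text
Traceback (most recent call last):
  File "h.py", line 16, in rows
    G=np.c_[[-np.sin(y),np.cos(y),0],[np.cos(y),np.sin(y),0],[0,0,-1]]
                     ^
NameError: name 'y' is not defined
```

```bash
sed -i 's/    G=np.c_/    y=np.radians(yaw);G=np.c_/' h.py
python3 -c "
from h import *
rows([.5122,.1016,.10])"
```

```text
shift units(20mm) now-axes [ -8.114 -29.592   6.561] goal-axes [ -3.734 -30.461   6.535] turn units(4deg) [-0.014 -0.008 -2.084]
```

Request:
jog_arm --moves '[0, 0, 0, 0, 0, -1, 1, 0, 0, 0, 0, 0, -1, 1, -0.12, -0.5, 0.2, 0, 0, -0.08, 1, -0.12, -1, 0.2, 0, 0, 0, 1, -0.12, -1, 0.2, 0, 0, 0, 1, -0.12, -1, 0.2, 0, 0, 0, 1, -0.12, -1, 0.2, 0, 0, 0, 1, -0.12, -1, 0.2, 0, 0, 0, 1]'

```text
t: 1.43
eef_pos: [0.2708, 0.5405, 0.2065]
tool_rot: [-0.0, -0.186, 0.982, -0.001]
contact_force: [0.1, -0.3, -0.5]
gripper_width: 1.003
grasp_force: 0.0
```

Request:
jog_arm --moves '[-0.12, -1, 0.2, 0, 0, 0, 1, -0.12, -1, 0.2, 0, 0, 0, 1, -0.12, -1, 0.2, 0, 0, 0, 1, -0.12, -1, 0.2, 0, 0, 0, 1, -0.12, -1, 0.2, 0, 0, 0, 1, -0.12, -1, 0.2, 0, 0, 0, 1, -0.12, -1, 0.2, 0, 0, 0, 1, -0.12, -1, 0.2, 0, 0, 0, 1]'

```text
t: 2.1
eef_pos: [0.3473, 0.3988, 0.1747]
tool_rot: [-0.0, -0.186, 0.982, -0.0]
contact_force: [1.2, 0.1, -0.1]
gripper_width: 0.998
grasp_force: 0.0
```

Request:
jog_arm --moves '[-0.12, -1, 0.2, 0, 0, 0, 1, -0.12, -1, 0.2, 0, 0, 0, 1, -0.12, -1, 0.2, 0, 0, 0, 1, -0.12, -1, 0.2, 0, 0, 0, 1, -0.12, -1, 0.2, 0, 0, 0, 1, -0.12, -1, 0.2, 0, 0, 0, 1, -0.12, -1, 0.2, 0, 0, 0, 1, -0.12, -1, 0.2, 0, 0, 0, 1]'

```text
t: 2.77
eef_pos: [0.4238, 0.2573, 0.1428]
tool_rot: [-0.0, -0.186, 0.982, -0.0]
contact_force: [-0.6, -0.9, -0.8]
gripper_width: 1.0
grasp_force: 0.0
```

Request:
jog_arm --moves '[-0.12, -1, 0.2, 0, 0, 0, 1, -0.12, -1, 0.2, 0, 0, 0, 0.9, -0.12, -1, 0.2, 0, 0, 0, 0.8, -0.12, -1, 0.2, 0, 0, 0, 0.7, -0.12, -1, 0.2, 0, 0, 0, 0.7, -0.12, -1, 0.2, 0, 0, 0, 0.7, -0.12, -1, 0.2, 0, 0, 0, 0.7, 0, 0, 0, 0, 0, 0, 0.7]'

```text
t: 3.43
eef_pos: [0.4918, 0.13, 0.1144]
tool_rot: [-0.001, -0.184, 0.983, -0.001]
contact_force: [-0.8, -0.3, 0.4]
gripper_width: 0.703
grasp_force: 0.0
```

```bash
python3 -c "
from h import *
rows([.5122,.1016,.011])"
```

```text
shift units(20mm) now-axes [-0.448 -1.681  5.172] goal-axes [-0.419 -1.698  5.169] turn units(4deg) [-0.033 -0.023 -0.173]
```

Request:
jog_arm --moves '[-0.21, -0.85, 0.3, 0, 0, 0, 0.7, -0.21, -0.8, 0.5, 0, 0, 0, 0.7, 0, 0, 0.8, 0, 0, 0, 0.7, 0, 0, 0.6, 0, 0, 0, 0.7, 0, 0, 0.3, 0, 0, 0, 0.7, 0, 0, 0, 0, 0, 0, 0.7, 0, 0, 0, 0, 0, 0, 0.7, 0, 0, 0, 0, 0, 0, 0.7]'

```text
t: 4.1
eef_pos: [0.5112, 0.1081, 0.0659]
tool_rot: [0.0, -0.188, 0.982, 0.0]
contact_force: [0.1, -0.4, 0.2]
gripper_width: 0.7
grasp_force: 0.0
```

```bash
python3 -c "
from h import *
rows([.5122,.1016,.011])"
```

```text
shift units(20mm) now-axes [ 0.078 -0.322  2.746] goal-axes [ 0.076 -0.322  2.746] turn units(4deg) [ 0.     0.013 -0.054]
```

Request:
jog_arm --moves '[0.08, -0.32, 0, 0, 0, 0, 0.7, 0, 0, 0.6, 0, 0, 0, 0.7, 0, 0, 0.8, 0, 0, 0, 0.7, 0, 0, 0.6, 0, 0, 0, 0.7, 0, 0, 0.4, 0, 0, 0, 0.7, 0, 0, 0.2, 0, 0, 0, 0.7, 0, 0, 0, 0, 0, 0, 0.7, 0, 0, 0, 0, 0, 0, 0.7]'

```text
t: 4.77
eef_pos: [0.5122, 0.1012, 0.0137]
tool_rot: [0.0, -0.188, 0.982, 0.0]
contact_force: [0.2, -0.4, 0.4]
gripper_width: 0.699
grasp_force: 0.0
```

```bash
python3 -c "
from h import *
rows([.5122,.1016,.011])"
```

```text
shift units(20mm) now-axes [-0.008  0.018  0.135] goal-axes [-0.008  0.018  0.135] turn units(4deg) [-0.001  0.007 -0.057]
```

Request:
jog_arm --moves '[0, 0.02, 0.1, 0, 0, 0, 0.5, 0, 0, 0, 0, 0, 0, 0.3, 0, 0, 0, 0, 0, 0, 0.15, 0, 0, 0, 0, 0, 0, 0, 0, 0, 0, 0, 0, 0, 0, 0, 0, 0, 0, 0, 0, 0, 0, 0, 0, 0, 0, 0, 0, 0, 0, 0, 0, 0, 0, 0]' --grip_force 30

```text
t: 5.43
eef_pos: [0.512, 0.1017, 0.0117]
tool_rot: [0.0, -0.188, 0.982, 0.0]
contact_force: [-1.4, -0.3, 5.5]
gripper_width: 0.198
grasp_force: 29.3
```

Request:
jog_arm --moves '[0, 0, -0.1, 0, 0, 0, 0, 0, 0, -0.4, 0, 0, 0, 0, 0, 0, -0.7, 0, 0, 0, 0, 0, 0, -1, 0, 0, 0, 0, 0, 0, -1, 0, 0, 0, 0, 0, 0, -1, 0, 0, 0, 0, 0, 0, -1, 0, 0, 0, 0, 0, 0, -1, 0, 0, 0, 0]'

```text
t: 6.1
eef_pos: [0.5114, 0.1015, 0.1367]
tool_rot: [-0.0, -0.188, 0.982, 0.0]
contact_force: [1.0, -0.9, -1.1]
gripper_width: 0.197
grasp_force: 29.3
```

```bash
python3 -c "
from h import *
rows([.5791,-.1877,.20])"
```

```text
shift units(20mm) now-axes [  2.187 -14.688  -3.167] goal-axes [  2.245 -14.679  -3.167] turn units(4deg) [ 0.    -0.    -0.056]
```

Request:
jog_arm --moves '[0, 0, -1, 0, 0, 0, 0, 0, 0, -1, 0, 0, 0, 0, 0.1, -0.5, -0.8, 0, 0, 0, 0, 0.15, -1, -0.4, 0, 0, 0, 0, 0.15, -1, 0, 0, 0, 0, 0, 0.15, -1, 0, 0, 0, 0, 0, 0.15, -1, 0, 0, 0, 0, 0, 0.15, -1, 0, 0, 0, 0, 0]'

```text
t: 6.77
eef_pos: [0.5363, -0.0079, 0.1998]
tool_rot: [0.0, -0.188, 0.982, 0.0]
contact_force: [0.2, -0.3, -0.5]
gripper_width: 0.198
grasp_force: 29.3
```

Request:
jog_arm --moves '[0.15, -1, 0, 0, 0, 0, 0, 0.15, -1, 0, 0, 0, 0, 0, 0.15, -1, 0, 0, 0, 0, 0, 0.15, -1, 0, 0, 0, 0, 0, 0.15, -1, 0, 0, 0, 0, 0, 0.15, -1, 0, 0, 0, 0, 0, 0.15, -1, 0, 0, 0, 0, 0, 0.15, -0.8, 0, 0, 0, 0, 0]'

```text
t: 7.43
eef_pos: [0.5716, -0.1625, 0.1996]
tool_rot: [-0.0, -0.187, 0.982, -0.0]
contact_force: [0.4, 0.0, -0.0]
gripper_width: 0.203
grasp_force: 29.3
```

Request:
jog_arm --moves '[0.1, -0.6, 0, 0, 0, 0, 0, 0, 0, 0, 0, 0, 0, 0, 0, 0, 0, 0, 0, 0, 0, 0, 0, 0, 0, 0, 0, 0, 0, 0, 0, 0, 0, 0, 0, 0, 0, 0, 0, 0, 0, 0, 0, 0, 0, 0, 0, 0, 0, 0, 0, 0, 0, 0, 0, 0]'

```text
t: 8.1
eef_pos: [0.5743, -0.172, 0.1993]
tool_rot: [0.0, -0.188, 0.982, 0.0]
contact_force: [-0.2, 0.1, -0.3]
gripper_width: 0.198
grasp_force: 29.3
```

```bash
python3 -c "
from h import *
rows([.5791,-.1877,.165])"
```

```text
shift units(20mm) now-axes [ 0.069 -0.817  1.717] goal-axes [ 0.071 -0.816  1.717] turn units(4deg) [ 0.003  0.001 -0.042]
```

Request:
jog_arm --moves '[0.07, -0.5, 0, 0, 0, 0, 0, 0, -0.32, 0.3, 0, 0, 0, 0, 0, 0, 0.5, 0, 0, 0, 0, 0, 0, 0.4, 0, 0, 0, 0, 0, 0, 0, 0, 0, 0, 0, 0, 0, 0, 0, 0, 0, 0, 0, 0, 0, 0, 0, 0, 0, 0, 0, 0, 0, 0, 0, 0]'

```text
t: 8.77
eef_pos: [0.5793, -0.1882, 0.1755]
tool_rot: [0.0, -0.188, 0.982, -0.0]
contact_force: [-0.2, 0.6, -0.1]
gripper_width: 0.196
grasp_force: 29.4
```

Run:
```python
from h import *
from station import *
rows([.5791,-.1877,.165])
d={n:read_camera(n) for n in('top','scene')};pickle.dump(d,open('cam1.pkl','wb'))
a=d['top']['color'][150:220,255:335];b=d['scene']['color'][130:200,225:305]
f=lambda a:cv2.resize(a,(400,350),interpolation=cv2.INTER_CUBIC)
cv2.imwrite('pics/over.png',np.hstack([f(a),f(b)]))
```

```text
shift units(20mm) now-axes [0.001 0.028 0.526] goal-axes [0.001 0.028 0.526] turn units(4deg) [-0.002  0.007 -0.05 ]
```

View pics/over.png

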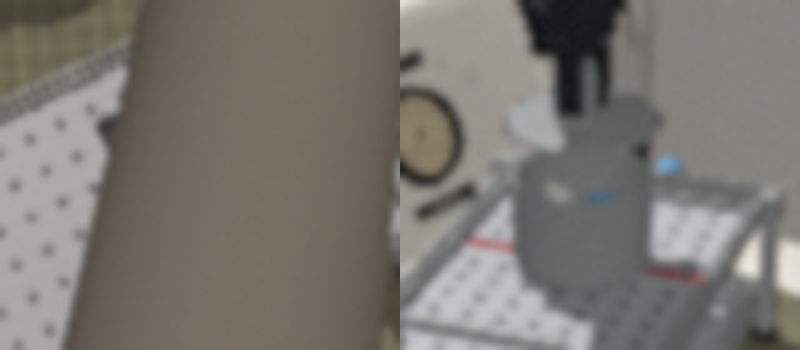

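The scene crop shows the flange spanning x of about 505–660 and the pot about 515–650. Both centre near 582, so the lid is lined up. I'll lower it slowly.

Request:
jog_arm --moves '[0, 0.03, 0.4, 0, 0, 0, 0, 0, 0, 0.4, 0, 0, 0, 0, 0, 0, 0.25, 0, 0, 0, 0, 0, 0, 0.1, 0, 0, 0, 0, 0, 0, 0.1, 0, 0, 0, 0, 0, 0, 0, 0, 0, 0, 0, 0, 0, 0, 0, 0, 0, 0, 0, 0, 0, 0, 0, 0, 0]'

```text
t: 9.53
eef_pos: [0.5787, -0.1876, 0.1507]
tool_rot: [-0.0, -0.188, 0.982, 0.0]
contact_force: [-1.8, 1.1, 5.3]
gripper_width: 0.195
grasp_force: 30.4
```

Run:
```python
from h import *
from station import *
o=get_obs();print(o['eef_pos'],o['contact_force'],o['torque'])
d=read_camera('scene');o=get_obs();print(o['contact_force'],o['torque'])
pickle.dump(d,open('cam2.pkl','wb'))
p=o['eef_pos']
d1=pickle.load(open('cam1.pkl','rb'))['scene']
# predicted overlay
th=np.linspace(0,2*np.pi,200);ring=lambda x,y,z,r:np.c_[x+r*np.cos(th),y+r*np.sin(th),0*th+z]
k=8
im=cv2.resize(d['color'][140:200,232:300],None,fx=k,fy=k,interpolation=2)
raw=im.copy()
for R,c in[(ring(p[0],p[1],p[2]-.0117+.0105,.042),(0,0,255)),(ring(p[0],p[1],p[2]-.0117+.006,.042),(0,0,255)),(ring(.5791,-.1877,.14,.039),(0,255,0)),(ring(.5791,-.1877,.084,.039),(0,255,0))]:
    q=((proj(d,R)-[232,140]+.5)*k-.5);cv2.polylines(im,[q.round().astype(np.int32)],True,c,1)
cv2.imwrite('pics/ov2.png',np.vstack([im,raw])[:600] if 0 else cv2.resize(np.hstack([im,raw]),(800,353)))
```

```text
[ 0.57872636 -0.18761336  0.15073799] [-1.77994673  1.1208566   5.33833474] [ 0.33619087  0.63320652 -0.00732477]
[-2.25022398  1.31430478  4.39210236] [ 0.39294829  0.65466465 -0.01249922]
```

View pics/ov2.png

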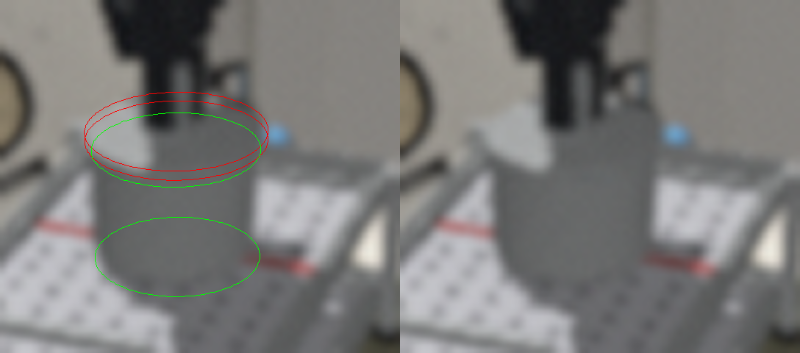

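The overlay crop shows the lid's left edge low, near (478,140), and its right edge raised, near (650,105). It is caught on the rim at the robot side. I'll lift it and compare with contrast enhanced.

Request:
jog_arm --moves '[0, 0, -0.2, 0, 0, 0, 0, 0, 0, -0.3, 0, 0, 0, 0, 0, 0, -0.1, 0, 0, 0, 0, 0, 0, 0, 0, 0, 0, 0, 0, 0, 0, 0, 0, 0, 0, 0, 0, 0, 0, 0, 0, 0, 0, 0, 0, 0, 0, 0, 0, 0, 0, 0, 0, 0, 0, 0]'

```text
t: 10.25
eef_pos: [0.5787, -0.1878, 0.1621]
tool_rot: [-0.0, -0.188, 0.982, 0.0]
contact_force: [0.5, -1.0, -0.7]
gripper_width: 0.201
grasp_force: 29.4
```

Run:
```python
from h import *
from station import *
d=read_camera('scene');o=get_obs();p=o['eef_pos'];print(p,o['contact_force'],o['torque'])
pickle.dump(d,open('cam3.pkl','wb'))
K,R,t=P(d);print('cam',-R.T@t)
th=np.linspace(0,2*np.pi,300);ring=lambda x,y,z,r:np.c_[x+r*np.cos(th),y+r*np.sin(th),0*th+z]
k=8
def st(im):
    im=cv2.resize(im[135:195,235:285],None,fx=k,fy=k,interpolation=2).astype(float);return np.clip((im-60)*2.0,0,255).astype(np.uint8)
im=st(d['color']);raw=im.copy()
for Rg,c in[(ring(p[0],p[1],p[2]-.0117+.0105,.042),(0,0,255)),(ring(p[0],p[1],p[2]-.0117,.033),(255,0,255)),(ring(.5791,-.1877,.14,.039),(0,255,0)),(ring(.5791,-.1877,.084,.039),(0,255,0))]:
    q=((proj(d,Rg)-[235,135]+.5)*k-.5);cv2.polylines(im,[q.round().astype(np.int32)],True,c,1)
cv2.imwrite('pics/ov3.png',np.hstack([im,raw]))
```

```text
[ 0.57871681 -0.18780555  0.16206449] [-0.10809102 -0.07641038 -0.10183738] [-0.04040983 -0.05235225 -0.00487916]
cam [0.00244116 0.44746463 0.5552848 ]
```

View pics/ov3.png

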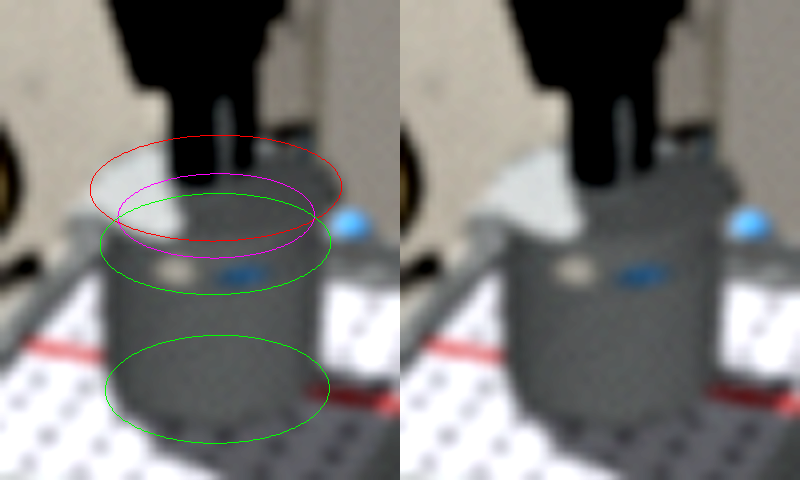

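The enhanced crop shows the flange's left tip at (80,205), its right tip at (338,190), and the far edge at about (155,150) and (300,150). The lid is tilted a few degrees in the grasp, lower on the far left. I'll fit that tilt.

Run:
```python
from h import *
from scipy.optimize import least_squares
np.set_printoptions(precision=4,suppress=True)
d=pickle.load(open('cam3.pkl','rb'));p=np.array([.5787,-.1878,.1621])
y=np.radians(111.87);tx=np.array([-np.sin(y),np.cos(y),0]);ty=np.array([np.cos(y),np.sin(y),0])
th=np.linspace(0,2*np.pi,720)
obs=np.array([[80,205],[338,190],[155,150],[105,172],[300,152],[180,240]],float)
obs=(obs+.5)/8-.5+[235,135]
def rings(v):
    # v: off x, off z, tilt about ty, tilt about tx ; origin = lid underside centre
    R=Ro.from_rotvec(v[2]*ty+v[3]*tx).as_matrix()
    out=[]
    for z in(.0105,.006):
        L=np.c_[.042*np.cos(th),.042*np.sin(th),0*th+z-.026]
        out.append(L@R.T+p+[0,0,.026-.0117]+v[0]*tx+[0,0,v[1]])
    return out
def f(v):
    pts=np.vstack([proj(d,r) for r in rings(v)]).astype(np.float32)
    h=cv2.convexHull(pts)
    return np.array([cv2.pointPolygonTest(h,(float(a),float(b)),True) for a,b in obs]+[0.2*v[0]/.002,0.2*v[1]/.002,.3*v[3]/.02])
for w in([0,0,0,0],[0,0,.05,0],[0,0,-.05,0]):
    r=least_squares(f,w,diff_step=1e-3,x_scale=[.002,.002,.05,.05]);print(r.x,r.cost,r.fun)
    R=Ro.from_rotvec(r.x[2]*ty+r.x[3]*tx).as_matrix();print('step centre off',R@[0,0,-.026]+[0,0,.026]+r.x[0]*tx+[0,0,r.x[1]])
```

```text
[-0.0012 -0.0009 -0.     -0.    ] 2.566050918727004 [-0.8826 -0.0279  0.8334  0.8677  0.1636  1.6902 -0.1163 -0.0885 -0.    ]
step centre off [ 0.0011  0.0004 -0.0009]
[-0.0036  0.0003  0.0902 -0.0498] 0.7740654999040057 [-0.5231 -0.3929 -0.1012  0.2548  0.3388  0.4948 -0.3554  0.0339 -0.7469]
step centre off [0.0006 0.0017 0.0005]
[-0.0036  0.0003  0.089  -0.0497] 0.7751337058630037 [-0.5144 -0.3992 -0.1073  0.2552  0.3097  0.5193 -0.3554  0.0276 -0.7462]
step centre off [0.0007 0.0017 0.0004]
```

Request:
jog_arm --moves '[0.05, 0, 0, 0, -0.6, 0, 0, 0.05, 0, 0, 0, -0.6, 0, 0, 0, 0, 0, 0, 0, 0, 0, 0, 0, 0, 0, 0, 0, 0, 0, 0, 0, 0, 0, 0, 0, 0, 0, 0, 0, 0, 0, 0, 0, 0, 0, 0, 0, 0, 0, 0, 0, 0, 0, 0, 0, 0]'

```text
t: 10.97
eef_pos: [0.5774, -0.1882, 0.1622]
tool_rot: [0.041, -0.188, 0.981, 0.008]
contact_force: [-0.7, -0.3, -0.8]
gripper_width: 0.201
grasp_force: 29.4
```

Run:
```python
from h import *
from station import *
from scipy.optimize import least_squares
np.set_printoptions(precision=4,suppress=True)
d=read_camera('scene');pickle.dump(d,open('cam4.pkl','wb'));rows([.577,-.1885,.155])
k=8
def st(im):
    im=cv2.resize(im[135:195,235:285],None,fx=k,fy=k,interpolation=2).astype(float);return np.clip((im-60)*2.0,0,255).astype(np.uint8)
im=st(d['color']);raw=im.copy()
p=get_obs()['eef_pos'];print(p)
th=np.linspace(0,2*np.pi,300);ring=lambda x,y,z,r:np.c_[x+r*np.cos(th),y+r*np.sin(th),0*th+z]
for Rg,c in[(ring(.5791,-.1877,p[2]-.0117+.0105,.042),(0,0,255)),(ring(.5791,-.1877,p[2]-.0117+.006,.042),(0,0,255)),(ring(.5791,-.1877,.14,.039),(0,255,0))]:
    q=((proj(d,Rg)-[235,135]+.5)*k-.5);cv2.polylines(im,[q.round().astype(np.int32)],True,c,1)
cv2.imwrite('pics/ov4.png',np.hstack([im,raw]))
```

```text
shift units(20mm) now-axes [ 0.047 -0.006  0.356] goal-axes [ 0.018 -0.006  0.359] turn units(4deg) [-0.002  1.197 -0.046]
[ 0.5773 -0.1883  0.1622]
```

View pics/ov4.png

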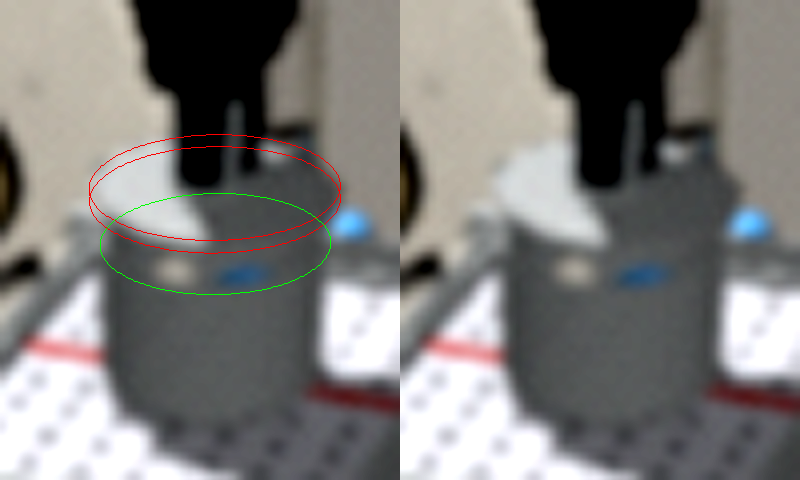

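The lid now spans about x 92–340, matching the predicted level ellipse centred on the pot. I'll lower it.

Request:
jog_arm --moves '[0.02, 0, 0.2, 0, 0, 0, 0, 0.02, 0, 0.2, 0, 0, 0, 0, 0.01, 0, 0.1, 0, 0, 0, 0, 0.01, 0, 0.05, 0, 0, 0, 0, 0.01, 0, 0.05, 0, 0, 0, 0, 0, 0, 0, 0, 0, 0, 0, 0, 0, 0, 0, 0, 0, 0, 0, 0, 0, 0, 0, 0, 0]'

```text
t: 11.68
eef_pos: [0.5781, -0.1884, 0.1515]
tool_rot: [0.043, -0.188, 0.981, 0.008]
contact_force: [-0.3, 1.9, 8.9]
gripper_width: 0.194
grasp_force: 31.9
```

Run:
```python
from h import *
from station import *
o=get_obs();p=o['eef_pos'];F=o['contact_force'];M=o['torque'];print(p,F,M)
d=read_camera('top');d=read_camera('scene');pickle.dump(d,open('cam5.pkl','wb'))
o=get_obs();F2=o['contact_force'];M2=o['torque'];print(F2,M2)
for h in(0,.1,.15,.2,.25,.3):
    print(h,[(np.round((h*-f[0]-m[1])/f[2],4),np.round((m[0]-h*f[1])/f[2],4)) for f,m in((F,M),(F2,M2),(np.array([-2.25,1.314,4.39]),np.array([.393,.655])))])
```

```text
[ 0.57805649 -0.18836668  0.1515164 ] [-0.34943684  1.90856345  8.89114485] [0.3926441  0.22998383 0.03706925]
[-0.08797459  1.0313263   8.81640763] [0.39831208 0.28315745 0.00170474]
0 [(np.float64(-0.0259), np.float64(0.0442)), (np.float64(-0.0321), np.float64(0.0452)), (np.float64(-0.1492), np.float64(0.0895))]
0.1 [(np.float64(-0.0219), np.float64(0.0227)), (np.float64(-0.0311), np.float64(0.0335)), (np.float64(-0.0979), np.float64(0.0596))]
0.15 [(np.float64(-0.02), np.float64(0.012)), (np.float64(-0.0306), np.float64(0.0276)), (np.float64(-0.0723), np.float64(0.0446))]
0.2 [(np.float64(-0.018), np.float64(0.0012)), (np.float64(-0.0301), np.float64(0.0218)), (np.float64(-0.0467), np.float64(0.0297))]
0.25 [(np.float64(-0.016), np.float64(-0.0095)), (np.float64(-0.0296), np.float64(0.0159)), (np.float64(-0.0211), np.float64(0.0147))]
0.3 [(np.float64(-0.0141), np.float64(-0.0202)), (np.float64(-0.0291), np.float64(0.0101)), (np.float64(0.0046), np.float64(-0.0003))]
```

Request:
jog_arm --moves '[0, 0, -0.15, 0, 0, 0, 0, -0.07, -0.12, 0, 0, 0, 0, 0, 0, 0, 0, 0, 0, 0, 0, 0, 0, 0.05, 0, 0, 0, 0, 0, 0, 0.05, 0, 0, 0, 0, 0, 0, 0.05, 0, 0, 0, 0, 0, 0, 0, 0, 0, 0, 0, 0, 0, 0, 0, 0, 0, 0]'

```text
t: 12.45
eef_pos: [0.5795, -0.1907, 0.1513]
tool_rot: [0.042, -0.188, 0.981, 0.008]
contact_force: [-1.1, 1.1, 8.6]
gripper_width: 0.2
grasp_force: 33.1
```

```bash
cat > ft.py <<'E'
from h import *
from station import *
np.set_printoptions(precision=4,suppress=True)
read_camera('top');o=get_obs();F=o['contact_force'];M=o['torque'];print(o['eef_pos'],F,M);h=.2
print('contact at',(-h*F[0]-M[1])/F[2],(M[0]-h*F[1])/F[2])
E
python3 ft.py
```

```text
[ 0.5795 -0.1906  0.1513] [-0.821   0.1179  7.7934] [-0.0226  0.4192  0.0387]
contact at -0.032715915100892064 -0.005920723454831425
```

Request:
jog_arm --moves '[0, 0, -0.15, 0, 0, 0, 0, -0.12, -0.02, 0, 0, 0, 0, 0, 0, 0, 0, 0, 0, 0, 0, 0, 0, 0.05, 0, 0, 0, 0, 0, 0, 0.05, 0, 0, 0, 0, 0, 0, 0.05, 0, 0, 0, 0, 0, 0, 0, 0, 0, 0, 0, 0, 0, 0, 0, 0, 0, 0]'

```text
t: 13.17
eef_pos: [0.581, -0.1899, 0.1502]
tool_rot: [0.041, -0.188, 0.981, 0.008]
contact_force: [-0.4, -0.1, -0.5]
gripper_width: 0.198
grasp_force: 29.9
```

```bash
python3 ft.py
```

```text
[ 0.5811 -0.1899  0.1504] [-0.102   0.6036 -1.2409] [ 0.012   0.0556 -0.015 ]
contact at 0.02835236646220159 0.08762672129767057
```

Contact is gone at a height where it was present before, so the step is entering the mouth. I'll continue down.

Request:
jog_arm --moves '[0.01, 0, 0.05, 0, 0, 0, 0, 0.01, 0, 0.05, 0, 0, 0, 0, 0, 0, 0.05, 0, 0, 0, 0, 0, 0, 0.05, 0, 0, 0, 0, 0, 0, 0, 0, 0, 0, 0, 0, 0, 0, 0, 0, 0, 0, 0, 0, 0, 0, 0, 0, 0, 0, 0, 0, 0, 0, 0, 0]'

```text
t: 13.88
eef_pos: [0.5811, -0.1899, 0.1465]
tool_rot: [0.041, -0.188, 0.981, 0.008]
contact_force: [-0.7, -0.0, 0.4]
gripper_width: 0.194
grasp_force: 29.9
```

```bash
python3 ft.py
```

```text
[ 0.5811 -0.1899  0.1465] [ 0.3825 -0.1491 -0.1369] [-0.01    0.11   -0.0409]
contact at 1.362083750364308 -0.1448747516129983
```

Request:
jog_arm --moves '[0, 0, 0.03, 0, 0, 0, 0, 0, 0, 0.03, 0, 0, 0, 0, 0, 0, 0, 0, 0, 0, 0, 0, 0, 0, 0, 0, 0, 0, 0, 0, 0, 0, 0, 0, 0, 0, 0, 0, 0, 0, 0, 0, 0, 0, 0, 0, 0, 0, 0, 0, 0, 0, 0, 0, 0, 0]'

```text
t: 14.6
eef_pos: [0.5815, -0.1899, 0.1457]
tool_rot: [0.041, -0.188, 0.981, 0.008]
contact_force: [-1.2, 0.5, 5.1]
gripper_width: 0.195
grasp_force: 32.0
```

```bash
python3 ft.py
```

```text
[ 0.5814 -0.1899  0.1457] [-0.5514  1.1385  5.1147] [0.0829 0.4538 0.0223]
contact at -0.06717351548501355 -0.02831029360173979
```

Request:
jog_arm --moves '[0, 0, -0.02, 0, 0, 0, 0.22, 0, 0, 0, 0, 0, 0, 0.3, 0, 0, 0, 0, 0, 0, 0.4, 0, 0, 0, 0, 0, 0, 0.5, 0, 0, 0, 0, 0, 0, 0.5, 0, 0, 0, 0, 0, 0, 0.5, 0, 0, 0, 0, 0, 0, 0.5, 0, 0, -0.1, 0, 0, 0, 0.5]'

```text
t: 15.32
eef_pos: [0.5808, -0.1899, 0.1473]
tool_rot: [0.041, -0.188, 0.981, 0.008]
contact_force: [0.0, 1.1, -1.0]
gripper_width: 0.498
grasp_force: 0.0
```

Request:
jog_arm --moves '[-0.01, 0, -0.3, 0, 0, 0, 0.5, -0.02, 0, -0.6, 0, 0, 0, 0.5, -0.05, 0, -1, 0, 0, 0, 0.5, -0.05, 0, -1, 0, 0, 0, 0.5, 0, 0, -1, 0, 0.6, 0, 0.5, 0, 0, -0.5, 0, 0.6, 0, 0.5, 0, 0.5, 0, 0, 0, 0, 0.5, 0, 1, 0, 0, 0, 0, 0.5]'

```text
t: 15.98
eef_pos: [0.5668, -0.1649, 0.2368]
tool_rot: [0.002, -0.187, 0.982, -0.001]
contact_force: [0.3, 0.6, -0.1]
gripper_width: 0.502
grasp_force: 0.0
```

```bash
python3 -c "
from h import *
rows([.5293,-.0575,.16])"
```

```text
shift units(20mm) now-axes [-0.215  5.693  3.826] goal-axes [-0.261  5.682  3.839] turn units(4deg) [-0.034  0.04  -0.088]
```

Request:
jog_arm --moves '[-0.05, 1, 0, 0, 0, 0, 0.5, -0.05, 1, 0, 0, 0, 0, 0.5, -0.05, 1, 0, 0, 0, 0, 0.5, -0.05, 1, 0.2, 0, 0, 0, 0.5, -0.05, 1, 0.6, 0, 0, 0, 0.5, 0, 0.6, 0.8, 0, 0, 0, 0.5, 0, 0, 0.8, 0, 0, 0, 0.5, 0, 0, 0.5, 0, 0, 0, 0.5]'

```text
t: 16.65
eef_pos: [0.5275, -0.0561, 0.1761]
tool_rot: [-0.001, -0.189, 0.982, 0.001]
contact_force: [0.5, -0.5, -0.2]
gripper_width: 0.499
grasp_force: 0.0
```

Request:
jog_arm --moves '[0, 0, 0, 0, 0, 0, 0.5, 0, 0, 0, 0, 0, 0, 0.5, 0, 0, 0, 0, 0, 0, 0.5, 0, 0, 0, 0, 0, 0, 0.5, 0, 0, 0, 0, 0, 0, 0.5, 0, 0, 0, 0, 0, 0, 0.5, 0, 0, 0, 0, 0, 0, 0.5, 0, 0, 0, 0, 0, 0, 0.5]'

```text
t: 17.32
eef_pos: [0.5294, -0.0578, 0.1778]
tool_rot: [0.0, -0.188, 0.982, -0.0]
contact_force: [0.1, 0.5, -0.3]
gripper_width: 0.501
grasp_force: 0.0
```

Run:
```python
from h import *
from station import *
np.set_printoptions(precision=4,suppress=True)
rows([.528,-.0565,.102])
d={n:read_camera(n) for n in('top','scene')};pickle.dump(d,open('cam6.pkl','wb'))
d0=pickle.load(open('cam0.pkl','rb'));T=d['top']
# red line in top, before/after; lid disc vs prediction
for D in(d0,d):
    for n in('top','scene'):
        im=D[n]['color'].astype(int);m=(im[...,2]-im[...,1]>35)&(im[...,2]-im[...,0]>35)
        x0,x1,y0,y1=(280,315,155,215) if n=='top' else(230,295,170,205)
        yy,xx=np.nonzero(m[y0:y1,x0:x1]);P3=np.array([onz(D[n],(x+x0,y+y0),.084)[:2] for x,y in zip(xx,yy)])
        if len(P3):
            u=np.array([.3724,-.9281]);a=P3@u;print(n,len(a),'line along u median',np.median(a))
```

```text
shift units(20mm) now-axes [0.04  0.085 3.79 ] goal-axes [0.039 0.085 3.79 ] turn units(4deg) [-0.001  0.005 -0.055]
top 41 line along u median 0.39591771380399965
scene 9 line along u median 0.39743730069550354
top 37 line along u median 0.39591771380399965
scene 8 line along u median 0.39801670507617704
```

Request:
jog_arm --moves '[0.04, 0.08, 0.6, 0, 0, 0, 0.5, 0, 0, 1, 0, 0, 0, 0.5, 0, 0, 1, 0, 0, 0, 0.5, 0, 0, 0.7, 0, 0, 0, 0.5, 0, 0, 0.4, 0, 0, 0, 0.5, 0, 0, 0, 0, 0, 0, 0.5, 0, 0, 0, 0, 0, 0, 0.5, 0, 0, 0, 0, 0, 0, 0.5]'

```text
t: 18.08
eef_pos: [0.5286, -0.0566, 0.1045]
tool_rot: [0.001, -0.188, 0.982, -0.0]
contact_force: [0.1, 0.2, 0.2]
gripper_width: 0.499
grasp_force: 0.0
```

Request:
jog_arm --moves '[0, 0, 0.1, 0, 0, 0, 0.4, 0, 0, 0, 0, 0, 0, 0.3, 0, 0, 0, 0, 0, 0, 0.25, 0, 0, 0, 0, 0, 0, 0.2, 0, 0, 0, 0, 0, 0, 0.15, 0, 0, 0, 0, 0, 0, 0.1, 0, 0, 0, 0, 0, 0, 0, 0, 0, 0, 0, 0, 0, 0]' --grip_force 60

```text
t: 18.75
eef_pos: [0.5279, -0.0563, 0.1019]
tool_rot: [0.0, -0.188, 0.982, 0.0]
contact_force: [-2.1, 1.3, 4.6]
gripper_width: 0.08
grasp_force: 58.6
```

Request:
jog_arm --moves '[0, 0, 0, 0, 0, 0, 0, 0, 0, 0, 0, 0, 0, 0, 0, 0, 0, 0, 0, 0, 0, 0, 0, 0, 0, 0, 0, 0, 0, 0, 0, 0, 0, 0, 0, 0, 0, 0, 0, 0, 0, 0, 0, 0, 0, 0, 0, 0, 0, 0, 0, 0, 0, 0, 0, 0]'

```text
t: 19.42
eef_pos: [0.5279, -0.0563, 0.1019]
tool_rot: [0.0, -0.188, 0.982, 0.0]
contact_force: [-1.9, 1.4, 5.5]
gripper_width: 0.08
grasp_force: 58.6
```

```bash
python3 ft.py; python3 -c "
from h import *
rows([.4825,.0596,.1025])"
```

```text
[ 0.5279 -0.0562  0.1019] [-2.7525  0.9293  5.2322] [0.3109 0.4546 0.0709]
contact at 0.018321763412671218 0.023893354271066883
shift units(20mm) now-axes [-0.03   6.221 -0.03 ] goal-axes [-0.051  6.221 -0.032] turn units(4deg) [ 0.005  0.001 -0.05 ]
```

Request:
jog_arm --moves '[0, 0.05, 0, 0, 0, 0, 0, 0, 0.1, 0, 0, 0, 0, 0, 0, 0.2, 0, 0, 0, 0, 0, 0, 0.25, 0, 0, 0, 0, 0, 0, 0.25, 0, 0, 0, 0, 0, 0, 0.25, 0, 0, 0, 0, 0, 0, 0.25, 0, 0, 0, 0, 0, 0, 0.2, 0, 0, 0, 0, 0]'

```text
t: 20.13
eef_pos: [0.5173, -0.029, 0.1019]
tool_rot: [0.001, -0.187, 0.982, -0.001]
contact_force: [1.7, -5.0, 0.8]
gripper_width: 0.082
grasp_force: 58.6
```

```bash
python3 ft.py; python3 -c "
from h import *
rows([.4825,.0596,.1019])"
```

```text
[ 0.517  -0.0282  0.1019] [ 1.241  -4.5608  3.2734] [-0.929  -0.2098 -0.0163]
contact at -0.011719715903551963 -0.005140956380411631
shift units(20mm) now-axes [-0.012  4.715 -0.009] goal-axes [-3.200e-02  4.715e+00 -2.000e-03] turn units(4deg) [-0.023  0.018 -0.062]
```

Request:
jog_arm --moves '[0, 0.25, 0, 0, 0, 0, 0, 0, 0.25, 0, 0, 0, 0, 0, 0, 0.25, 0, 0, 0, 0, 0, 0, 0.25, 0, 0, 0, 0, 0, 0, 0.25, 0, 0, 0, 0, 0, 0, 0.25, 0, 0, 0, 0, 0, 0, 0.25, 0, 0, 0, 0, 0, 0, 0.25, 0, 0, 0, 0, 0]'

```text
t: 20.85
eef_pos: [0.5019, 0.0089, 0.1016]
tool_rot: [0.0, -0.187, 0.982, -0.0]
contact_force: [2.1, -4.2, -0.1]
gripper_width: 0.082
grasp_force: 58.7
```

Request:
jog_arm --moves '[0, 0.25, 0, 0, 0, 0, 0, 0, 0.25, 0, 0, 0, 0, 0, 0, 0.25, 0, 0, 0, 0, 0, 0, 0.25, 0, 0, 0, 0, 0, 0, 0.25, 0, 0, 0, 0, 0, 0, 0.2, 0, 0, 0, 0, 0, 0, 0.15, 0, 0, 0, 0, 0, 0, 0.1, 0, 0, 0, 0, 0]'

```text
t: 21.52
eef_pos: [0.4887, 0.0417, 0.1014]
tool_rot: [-0.0, -0.188, 0.982, 0.0]
contact_force: [0.6, -3.0, -2.5]
gripper_width: 0.086
grasp_force: 58.5
```

Request:
jog_arm --moves '[0, 0.05, 0, 0, 0, 0, 0, 0, 0, 0, 0, 0, 0, 0, 0, 0, 0, 0, 0, 0, 0, 0, 0, 0, 0, 0, 0, 0, 0, 0, 0, 0, 0, 0, 0, 0, 0, 0, 0, 0, 0, 0, 0, 0, 0, 0, 0, 0, 0, 0, 0, 0, 0, 0, 0, 0]'

```text
t: 22.18
eef_pos: [0.4884, 0.0424, 0.1015]
tool_rot: [-0.0, -0.188, 0.982, 0.0]
contact_force: [-2.1, 1.5, -0.1]
gripper_width: 0.078
grasp_force: 58.7
```

```bash
python3 ft.py
python3 - <<'E'
from h import *
from station import *
np.set_printoptions(precision=4,suppress=True)
rows([.4825,.0596,.1019])
d={n:read_camera(n) for n in('top','scene')};pickle.dump(d,open('cam7.pkl','wb'))
a=d['top']['color'][140:240,225:345][:, :]
b=d['scene']['color'][165:250,190:305]
A=cv2.resize(a,(420,350),interpolation=2)
B=cv2.resize(b,(380,281),interpolation=2)
# also zoom on front region, top
c=d['top']['color'][158:248,225:295] 
C=np.zeros((600,800,3),np.uint8)
C[:350,:420]=A;C[:281,420:]=B
C[350:,:]=0
b2=d['scene']['color'][185:235,212:280];B2=cv2.resize(b2,(340,250),interpolation=2);C[350:,:340]=B2
c2=d['top']['color'][160:235,240:300];C2=cv2.resize(c2,(252,315),interpolation=2);C[285:,360+60:360+312]=C2
cv2.imwrite('pics/final.png',C)
for n,D in d.items():
    im=D['color'].astype(int);m=((im[...,2]-im[...,1]>35)&(im[...,2]-im[...,0]>35))
    x0,x1,y0,y1=(235,300,155,235) if n=='top' else(200,290,180,240)
    yy,xx=np.nonzero(m[y0:y1,x0:x1]);P3=np.array([onz(D,(x+x0,y+y0),.084)[:2] for x,y in zip(xx,yy)])
    a=P3@np.array([.3724,-.9281]);print(n,len(a),np.median(a),np.percentile(a,[10,90]))
E
```

```text
[0.4885 0.0424 0.1016] [-2.726   1.9711  0.6489] [0.4673 0.3978 0.0351]
contact at 0.22719114789285846 0.11265307900557678
shift units(20mm) now-axes [-0.04   0.907 -0.017] goal-axes [-0.043  0.907 -0.017] turn units(4deg) [ 0.009 -0.006 -0.048]
top 83 0.3934723756008886 [0.2882 0.397 ]
scene 12 0.29371378762776273 [0.2898 0.313 ]
```

View pics/final.png

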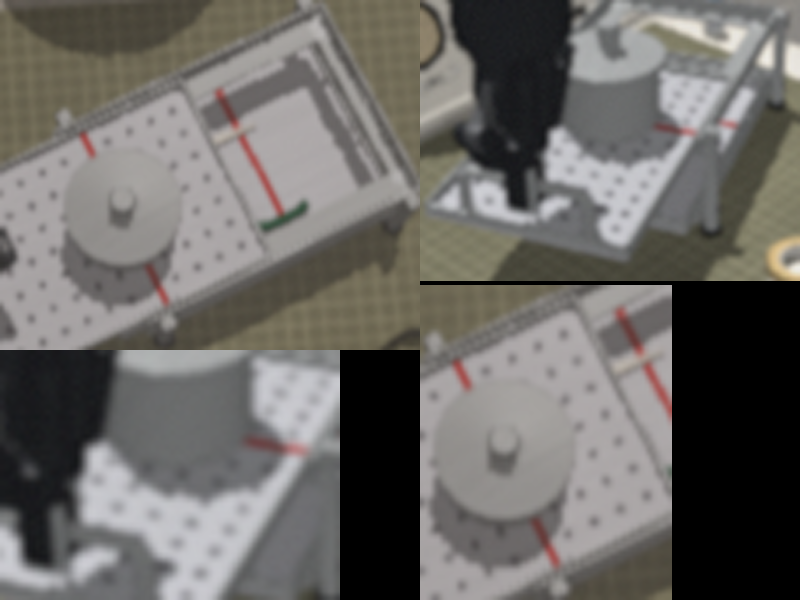

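The last picture shows the lid seated and level on the pot, the tray held level, and the red line close to the front legs (tops at about (65,118) and (165,325) in the upper-left crop). I still need the exact ends of the runners, so I'll sample the pixels numerically.

Run:
```python
from h import *
d=pickle.load(open('cam7.pkl','rb'));D=d['top']
im=cv2.GaussianBlur(D['color'],(0,0),.5).astype(np.float32)
u=np.array([.3724,-.9281]);w=-np.array([u[1],-u[0]]);w=np.array([.9281,.3724]);v0=np.array([.5711,-.1614])@w
def samp(n,im,us,vs,z):
    U,V=np.meshgrid(us,vs);X=np.stack([U*u[0]+(V+v0)*w[0],U*u[1]+(V+v0)*w[1],0*U+z],-1).reshape(-1,3)
    p=proj(d[n],X).astype(np.float32).reshape(*U.shape,2);return cv2.remap(im,p[...,0],p[...,1],1)
us=np.arange(.235,.345,.005);print('u    ',*(f'{int(round(x*1000)):4d}' for x in us))
for n,z in(('top',.094),('scene',.094),('scene',.080)):
  im=d[n]['color'].astype(np.float32)
  vv=(.092,.088,.084,.080,.077,.074) if n=='top' else ()
  for v in vv+(-.074,-.077,-.080,-.084,-.088,-.092):
    s=samp(n,im,us,[v],z)[0];print(n,z,f'{v:+.3f}',*(f'{int(a.mean()):4d}' for a in s),'| r-b',*(f'{int(a[2]-a[0]):3d}' for a in s))
```

```text
u      235  240  245  250  255  260  265  270  275  280  285  290  295  300  305  310  315  320  325  330  335  340
top 0.094 +0.092   96   95  103   97   96  101   95   93   98  105  116  100   95   96  100   96  102  103  100  101  100   96 | r-b  25  24  26  25  24  25  24  23  25  17  16  24  24  24  25  24  25  27  25  25  26  24
top 0.094 +0.088   96   96  100   94   98  103   97   97   98  132  144  103   97  100   99   95  103   99   99  106  101   97 | r-b  24  24  25  24  26  26  24  25  21   7   8  20  23  25  25  24  26  25  25  26  26  25
top 0.094 +0.084   99  101   99   92   99   99   97  102  100  140  146  105   99  102  101  103  107   99  101  107  102  104 | r-b  25  25  24  24  25  25  24  25  18   5   5  18  22  24  24  24  24  22  22  24  24  23
top 0.094 +0.080   97  105  101   98  103   95   94  105  113  136  128  114  113  108  110  113  115  114  119  121  116  117 | r-b  25  27  25  25  25  24  24  19   8   5   7  11  12  12  13  14  14  12  12  12  11  11
top 0.094 +0.077  100  106  104  107  110  103  102  110  113  117  110  113  110  107  109  109  11
[... 3637 characters left out ...]
-1  -2   0  12  24  12  -1  -4  -4
scene 0.08 -0.084  111  111  110  110  110  110  108  105  105  104  102   99  110  135  165  176  163  155  177  193  199  197 | r-b  -3  -3  -3  -3  -3  -3  -2  -1  -1  -2  -2  -2  -2  -3  -4   1  24  38  16  -1  -5  -5
scene 0.08 -0.088  110  110  109  107  108  108  107  104  102  106  118  128  154  178  193  184  156  147  177  195  197  198 | r-b  -3  -4  -3  -2  -2  -2  -2  -1  -1  -2  -2  -3  -4  -5  -5   1  32  48  16  -2  -5  -5
scene 0.08 -0.092  106  106  105  106  107  105  101   98  101  120  137  147  159  166  161  153  131  132  152  162  164  161 | r-b  -3  -3  -2  -1  -1  -1  -1  -1  -2  -2  -3  -3  -3  -5  -4   3  25  23   3  -3  -4  -4
```

The runner ends show at u≈0.270 m and the line now sits at about 0.290 m, so roughly 20 mm remains.

Request:
jog_arm --moves '[0, 0.1, 0, 0, 0, 0, 0, 0, 0.2, 0, 0, 0, 0, 0, 0, 0.2, 0, 0, 0, 0, 0, 0, 0.2, 0, 0, 0, 0, 0, 0, 0.15, 0, 0, 0, 0, 0, 0, 0.1, 0, 0, 0, 0, 0, 0, 0.05, 0, 0, 0, 0, 0, 0, 0, 0, 0, 0, 0, 0]'

```text
t: 23.0
eef_pos: [0.4812, 0.061, 0.1016]
tool_rot: [-0.0, -0.188, 0.982, 0.0]
contact_force: [0.1, -1.2, -1.0]
gripper_width: 0.079
grasp_force: 58.7
```

Request:
jog_arm --moves '[0, 0, 0, 0, 0, 0, 0, 0, 0, 0, 0, 0, 0, 0, 0, 0, 0, 0, 0, 0, 0, 0, 0, 0, 0, 0, 0, 0, 0, 0, 0, 0, 0, 0, 0, 0, 0, 0, 0, 0, 0, 0, 0, 0, 0, 0, 0, 0, 0, 0, 0, 0, 0, 0, 0, 0]'

```text
t: 23.67
eef_pos: [0.4813, 0.061, 0.1016]
tool_rot: [-0.0, -0.188, 0.982, 0.0]
contact_force: [-1.7, 2.5, 0.0]
gripper_width: 0.079
grasp_force: 58.8
```

```bash
python3 ft.py
python3 - <<'E'
from h import *
from station import *
rows([.4812,.0607,.1019])
d={n:read_camera(n) for n in('top','scene')};pickle.dump(d,open('cam8.pkl','wb'))
u=np.array([.3724,-.9281]);w=np.array([.9281,.3724]);v0=np.array([.5711,-.1614])@w
for n,D in d.items():
    im=D['color'].astype(np.float32);us=np.arange(.235,.33,.001)
    for v in(.066,.06,.052,-.045,-.052,-.06,-.066):
        X=np.c_[us*u[0]+(v+v0)*w[0],us*u[1]+(v+v0)*w[1],0*us+.084];p=proj(D,X).astype(np.float32)
        s=cv2.remap(im,p[:,:1],p[:,1:],1)[:,0];r=np.clip(s[:,2]-s[:,1]-15,0,None)
        if r.max()>15: print(n,v,'line u',(us*r).sum()/r.sum(),r.max())
D=d['top'];im=D['color'].astype(np.float32);us=np.arange(.24,.3,.003)
for v in(.080,.082,-.082,-.085):
    X=np.c_[us*u[0]+(v+v0)*w[0],us*u[1]+(v+v0)*w[1],0*us+.092];p=proj(D,X).astype(np.float32)
    s=cv2.remap(im,p[:,:1],p[:,1:],1)[:,0];print(v,[(int(a*1000+.5),int(q[2]-q[0])) for a,q in zip(us,s)])
E
```

```text
[0.4813 0.061  0.1016] [-0.7802  2.261  -0.9537] [0.5349 0.2234 0.0239]
contact at 0.07063656171296082 -0.08667382073771106
shift units(20mm) now-axes [ 0.008 -0.013 -0.014] goal-axes [ 0.009 -0.013 -0.014] turn units(4deg) [ 0.007 -0.001 -0.049]
top 0.066 line u 0.2701696146187185 59.976562
top 0.06 line u 0.27012900556267655 61.851562
top 0.052 line u 0.269863272578333 24.703125
top -0.045 line u 0.2700467803766876 22.236328
top -0.052 line u 0.2700301938472568 25.84375
top -0.06 line u 0.2701832225811022 49.59375
top -0.066 line u 0.2701405851042272 52.310547
scene -0.045 line u 0.27166331323164244 19.017578
scene -0.052 line u 0.27106874367176514 19.1875
scene -0.06 line u 0.27224248041668375 39.527344
scene -0.066 line u 0.2706812079563065 25.28125
0.08 [(240, 25), (243, 25), (246, 24), (249, 24), (252, 25), (255, 26), (258, 24), (261, 23), (264, 23), (267, 23), (270, 17), (273, 11), (276, 7), (279, 5), (282, 5), (285, 7), (288, 8), (291, 11), (294, 11), (297, 11)]
0.082 [(240, 26), (243, 26), (246, 25), (249, 24), (252, 24), (255, 25), (258, 24), (261, 24), (264, 24), (267, 24), (270, 22), (273, 17), (276, 9), (279, 5), (282, 5), (285, 7), (288, 11), (291, 15), (294, 16), (297, 17)]
-0.082 [(240, 14), (243, 15), (246, 13), (249, 9), (252, 7), (255, 7), (258, 7), (261, 8), (264, 7), (267, 5), (270, 4), (273, 4), (276, 4), (279, 5), (282, 5), (285, 5), (288, 5), (291, 4), (294, 5), (297, 5)]
-0.085 [(240, 14), (243, 15), (246, 15), (249, 13), (252, 13), (255, 12), (258, 13), (261, 14), (264, 11), (267, 7), (270, 5), (273, 4), (276, 4), (279, 5), (282, 5), (285, 5), (288, 5), (291, 5), (294, 6), (297, 5)]
```

```bash
python3 -c "
from station import *
print(hand_in())"
```

```text
the job is handed in; nothing more can be done
None
```

I seated the lid level on the pot and drew the tray out until the red line sat within about 3 mm of the rack's front by camera (tolerance 7 mm). I handed in at about 24 s, still gripping it level and still; the hand-in gave no verdict.

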